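# Close and trace a tile joint on a pantry counter

## Task

On the small plywood board, slide the loose tile (the left one as the robot sees it) flush against the tile that is already fixed there, its ends level with the fixed tile's. Then take the cranked stylus from its wooden cradle and run its ball tip gently along the closed joint to check it, in one pass from the end near the robot to the far end, tip touching down in the groove all the way without lifting, slowly (about five seconds). Lay the stylus back in its cradle, leave the joint closed, and do not disturb the mug, jar, spare tiles or drawer pull.

Things in the scene. Friction and masses are not known exactly. Their poses are not given: they have to be found in the camera images.
- board: Plywood board 190 x 250 x 12 mm, fixed on the counter, with a cream bevelled tile fixed on it. Origin: on the counter, below the middle of the joint line. x along the joint, away from the robot; y across it towards the loose tile. Plywood: x -95..95, y -90..160, top z 12 mm. Fixed tile: x -75..75, y -75..0, top z 26 mm; joint face y = 0, upright from z 12 to 20 mm, then bevelled.
- tile: Loose cream tile like the fixed one, 150 (x) x 75 (y) x 14 mm, about 0.33 kg, lying on the plywood about 15 to 35 mm from it on the +y side, slightly skewed. Long edges: 8 mm upright, then a bevel 12 mm wide rising 6 mm. Origin: centre of its underside; x along its long edge. Home: board x 0, y 37.5, z 12 mm.
- joint (a point): Bottom of the groove at the middle of the joint line, board frame (0, 0, 20) mm, same axes as the board. With the joint closed the two bevels form a straight V groove along x, 150 mm long (x -75..75), 24 mm wide, 6 mm deep.
- tile_near_corner (a point): Point on the loose tile's joint face (the one towards the fixed tile), at its end near the robot, 8 mm above its underside: tile frame (-75, -37.5, 8) mm.
- tile_far_corner (a point): The same at the end away from the robot: tile frame (75, -37.5, 8) mm.
- tool: Cranked stylus, about 0.12 kg: a square wooden handle 120 x 20 x 20 mm; a thin steel rod (6 mm) leaves its front end and bends straight down to a ball tip. Origin: centre of the handle; x along the handle (-60..60 mm) towards the rod, z up. It starts level in its cradle, tip away from the robot, handle centre 55 mm above the counter.
- tool_tip (a point): Centre of the stylus's steel ball tip, 8 mm in diameter: tool frame (92, 0, -45) mm. Resting in the bottom of the closed groove it is at board z = 24.5 mm.
- cradle: Dark wooden cradle fixed to the counter: base 116 x 70 x 10 mm; two uprights 10 mm thick at x = -47 and 47 mm, each with an open notch 34 mm wide, floor at z 45, cheeks to z 58 mm. The handle lies along x over both notches, with 84 mm of it free between the uprights. Origin: centre of the underside; the stylus's home is (0, 0, 55) mm.
- mug: White mug, 80 mm wide and 90 mm high, a bystander. Origin: centre of its underside.
- spare_tiles: Stack of three spare tiles, 150 x 75 x 42 mm, a bystander. Origin: centre of its underside.
- jar: Closed glass jar, 70 mm wide, 100 mm high, a bystander. Origin: centre of its underside.
- pull: Steel bar drawer pull, 132 mm long, 30 mm high, standing on its two feet, a bystander. Origin: between its feet, on the counter; bar along y.
Things that resemble listed ones, but are neither listed nor needed, are in the scene too. Of the things like the tile, leave any that is blue; of the rest the smaller one is meant. Leave any blue look-alike of the cradle alone.

How it is judged:
By the outcome, as a careful person would: the job done as asked, in the order asked, and still so for the second after the job is handed in, with the robot touching nothing.
It also fails if it takes over 72 s, if anything falls off the work surface, if the arm or the gripper's body presses on something with over 40 N, if the wrist force passes 120 N, or if a joint passes its speed limit or range.

## Robot

A 6-joint arm with a two-finger parallel gripper is mounted at the origin on the work surface. World frame = base frame: x ahead of the robot, y to its left, z up, the work surface at z = 0. Lengths are in m, angles in rad, forces in N, time in s.
With the tool pointing down it reaches from about 0.375 to 0.9 m from the base axis. Payload 3.1 kg.
Tool frame: the origin (TCP) lies between the finger pads, 19 mm behind the fingertips; this is the grasp point; z points along the fingers, y is the line along which they close (so a half turn about z gives the same grasp; the last joint's range is limited). The gripper opens to 85 mm and grips with 20 to 120 N. Pads are 22 mm wide; open, the fingers measure 114 mm over their backs; the gripper's body (76 mm by 85 mm) begins 54 mm behind the grasp point. The pads swing forward as they close: fully open they stand 13 mm farther back than shut.
Start: joints at [-1.468, 0.527, 1.433, -0, 1.181, -0.178], TCP at [0.173, -0.6, 0.25] pointing down, gripper open.
Joint ranges: [-3.08, 3.08], [-0.75, 2.2], [0.22, 2.44], [-1.43, 4.57], [0, 2.65], [-2.85, 2.85]. Speed limits (rad/s): [2.79, 2.79, 3.14, 3.14, 3.14, 3.14].

## Interface

Orientations are given as a unit quaternion [x, y, z, w].
In Python, from station import sense, vision, order gives the robot as it stands.
- The arm moves only by the shell command python3 -m crank 'ROWS' [OPENING] [FORCE]. ROWS is JSON, a list of rows, each an object with "dp": the shift along the world's x, y, z in units of 30 mm (1.0 is 30 mm), a list of three; "angular": the turn, a rotation vector about the world's x, y, z in degrees, a list of three. In form: [{"dp": [dx, dy, dz], "angular": [ax, ay, az]}, ...]. A call has 1 to 20 rows; each row shifts and turns the commanded pose from where the row before left it; what a row does not reach is not made up. A row lasts 1/10 s, in which the tool goes at most 50 mm and 8.59 degrees, less where a joint would pass 70% of its speed; a pose out of reach is approached as far as the arm can. A call is refused whole if a number of a shift passes 1 or a number of a turn 8.59, either way. A call with a gripper value outside its range is refused whole. OPENING is the closure, from 0 (fully open) to 1 (shut), set as the call begins (- or left out, the last holds). The fingers move at their own pace and stop on an object; FORCE is the grip in N (left out, the last holds). Time passes only in rows, so rows that do not move let the fingers close. It gives the time, the measured TCP pose, the force, the opening and the grip force at its end, in the units of the state.
- sense(): the state, without advancing time (a new reading comes with each control period).
- vision.snapshot(name): name is "scene" or "side" or "wrist"; returns a dict with "image" (384x512x3 uint8, blue, green, red), "range_z" (384x512 float32, m along the optical axis (not along the pixel's ray), 0 where there is no reading), "mtx" (3x3 intrinsics, pixels), "pose" (4x4, takes a point from camera to world coordinates); the wrist camera has in their place "mount" (4x4, takes a point from camera to tool coordinates, whose origin is the TCP and whose axes are the flange's). Camera axes: x right, y down, z forward; pixel columns grow to the right and rows downward; lengths in m; the calibration is good to about 2 mm. A picture is of the moment at which its call begins: read the wrist's pose just before it.
- order.sign_off(): hands the job in; it is judged then, once.
The state is a dict: "t": time; "q": joint angles; "qd": joint speeds; "tau": joint torques, N m; "tcp_pos": TCP position; "tool_rot": TCP orientation; "force": force on the tool from outside, world axes, zero at the start; "ft_torque": the same for the moment, N m; "finger_gap": opening from 0.0 (shut) to 1.0 (fully open); "gripper_force": force on a finger pad.
Only numpy, scipy, OpenCV 4.12 (cv2) and the standard library are available. Lean on these libraries where they do the work, as an engineer would, in place of code of your own. Each camera call takes 0.05 s, during which the arm holds its last target. There are 200 camera calls.

## Working session

There is one attempt and no reset: what is moved stays moved. The work goes in short steps, Python scripts to look and compute and a shell command to move; the robot and the scene stay as the last step left them, time stands still between calls to the robot, and variables do not carry over. Pictures are saved under pics/ and viewed, at most 10 in all, crops included, and the job is handed in when it is done.

```bash
ls; mkdir -p pics; python3 - <<'E'
from station import sense, vision
import cv2,numpy as np,pickle
s=sense();print(s)
d={}
for n in("scene","side"):
    v=vision.snapshot(n);d[n]=v;cv2.imwrite(f"pics/{n}0.png",v["image"]);print(n,v["mtx"].round(1).tolist(),v["pose"].round(3).tolist())
pickle.dump(d,open("d0.pkl","wb"))
E
```

```text
pics
{'t': 0.0, 'q': array([-1.46851852e+00,  5.28483402e-01,  1.43392552e+00, -1.12107440e-05,
        1.18136167e+00, -1.78460153e-01]), 'qd': array([ 0.00064371, -0.00050404,  0.00143615, -0.00109685, -0.00123776,
       -0.00191411]), 'tau': array([ 1.17570915e-03, -4.42346907e+01, -1.78026885e+01, -2.46782056e-04,
        8.46320938e-03, -6.75486675e-06]), 'tcp_pos': array([ 0.1731445 , -0.59983165,  0.24901558]), 'tool_rot': array([ 9.90163554e-01,  1.39910506e-01,  3.62904738e-05, -1.08837599e-03]), 'force': array([ 0.14904906, -0.40598216,  0.10781373]), 'ft_torque': array([ 0.06810713, -0.03801892, -0.04191178]), 'gripper_force': 0.0, 'finger_gap': 0.9994655835913758}
scene [[382.0, 0.0, 250.1], [0.0, 382.0, 194.6], [0.0, 0.0, 1.0]] [[-0.628, 0.663, -0.408, 1.175], [0.778, 0.536, -0.327, 0.518], [0.002, -0.523, -0.852, 1.341], [0.0, 0.0, 0.0, 1.0]]
side [[391.6, 0.0, 255.2], [0.0, 391.6, 193.1], [0.0, 0.0, 1.0]] [[-0.878, -0.241, 0.415, -0.085], [-0.479, 0.472, -0.74, 1.124], [-0.018, -0.848, -0.53, 0.861], [0.0, 0.0, 0.0, 1.0]]
```

View pics/scene0.png

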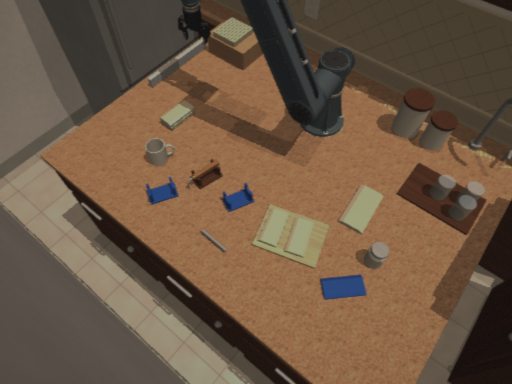

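View pics/side0.png

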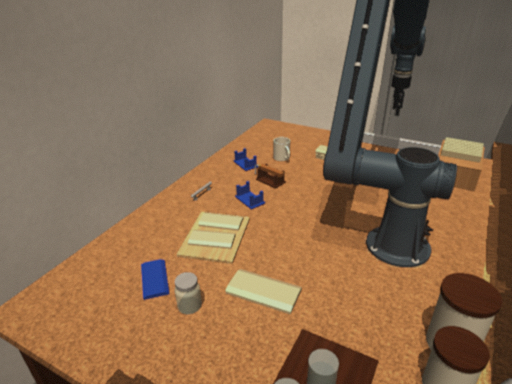

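The scene view shows the board at (290,235) with two tiles, where the loose one is at (300,237) or (273,228). The dark cradle with the stylus is at (207,175). The larger cream look-alike is at (360,208), with blue look-alikes at (343,287), (162,192) and (238,200). The bystanders are the mug (157,152), spare tiles (177,116), jar (375,255) and pull (213,240).

```bash
cat > h.py <<'E'
import numpy as np,cv2,pickle
from scipy.spatial.transform import Rotation as R
def campose(v,s):
    if "pose" in v: return v["pose"]
    T=np.eye(4);T[:3,:3]=R.from_quat(s["tool_rot"]).as_matrix();T[:3,3]=s["tcp_pos"]
    return T@v["mount"]
def plane(v,P,uv,z):
    uv=np.atleast_2d(uv).astype(float);d=np.c_[uv,np.ones(len(uv))]@np.linalg.inv(v["mtx"]).T@P[:3,:3].T
    return P[:3,3]+d*((z-P[2,3])/d[:,2])[:,None]
def cloud(v,P):
    h,w=v["range_z"].shape;u,vv=np.meshgrid(np.arange(w),np.arange(h));r=v["range_z"]
    d=np.stack([u,vv,np.ones_like(u)],-1)@np.linalg.inv(v["mtx"]).T*r[...,None]
    return d@P[:3,:3].T+P[:3,3]
def snap(name):
    from station import sense,vision
    s=sense();v=vision.snapshot(name);return s,v,campose(v,s)
E
python3 - <<'E'
from h import *
d=pickle.load(open("d0.pkl","rb"))
v=d["scene"];C=cloud(v,v["pose"])
for n,(u,w) in dict(tileA=(273,228),tileB=(301,237),cradle=(207,178),mug=(156,144),spare=(177,116),jar=(377,247),pull=(213,240),bigcream=(361,208),blueT=(343,287),bl1=(162,192),bl2=(238,200)).items(): print(n,C[w,u].round(3))
for p in [(267,205),(328,233),(316,265),(252,242),(189,184),(216,163)]: print(p,C[p[1],p[0]].round(3))
v=d["scene"]
print(v["range_z"].min())
E
```

```text
tileA [0.608 0.176 0.03 ]
tileB [0.568 0.28  0.022]
cradle [ 0.588 -0.185  0.011]
mug [ 0.614 -0.451  0.055]
spare [ 0.434 -0.505  0.042]
jar [0.468 0.524 0.1  ]
pull [0.788 0.029 0.024]
bigcream [0.312 0.392 0.019]
blueT [0.632 0.506 0.015]
bl1 [ 0.755 -0.282  0.01 ]
bl2 [ 0.588 -0.015  0.011]
(267, 205) [0.529 0.088 0.002]
(328, 233) [ 0.478  0.348 -0.   ]
(316, 265) [0.618 0.385 0.002]
(252, 242) [0.694 0.142 0.001]
(189, 184) [ 0.665 -0.212  0.031]
(216, 163) [ 0.533 -0.178  0.065]
0.0
```

```bash
python3 -m crank '[{"dp":[0.87,0.97,0.12],"angular":[0,0,0]},{"dp":[0.87,0.97,0.12],"angular":[0,0,0]},{"dp":[0.87,0.97,0.12],"angular":[0,0,0]},{"dp":[0.87,0.97,0.12],"angular":[0,0,0]},{"dp":[0.87,0.97,0.12],"angular":[0,0,0]},{"dp":[0.87,0.97,0.12],"angular":[0,0,0]},{"dp":[0.87,0.97,0.12],"angular":[0,0,0]},{"dp":[0.87,0.97,0.12],"angular":[0,0,0]},{"dp":[0.87,0.97,0.12],"angular":[0,0,0]},{"dp":[0.87,0.97,0.12],"angular":[0,0,0]},{"dp":[0.87,0.97,0.12],"angular":[0,0,0]},{"dp":[0.87,0.97,0.12],"angular":[0,0,0]},{"dp":[0.87,0.97,0.12],"angular":[0,0,0]},{"dp":[0.87,0.97,0.12],"angular":[0,0,0]},{"dp":[0,0,0],"angular":[0,0,0]},{"dp":[0,0,0],"angular":[0,0,0]}]'
python3 - <<'E'
from h import *
s,v,P=snap("wrist");pickle.dump((s,v,P),open("w1.pkl","wb"));cv2.imwrite("pics/w1.png",v["image"])
print(v["mount"].round(3),v["mtx"].round(1).tolist(),s["tcp_pos"])
E
```

```text
t: 1.7
tcp_pos: [0.5386, -0.1923, 0.2999]
tool_rot: [0.99, 0.141, -0.001, -0.0]
force: [-0.2, 0.4, 0.3]
finger_gap: 0.995
gripper_force: 0.0
[[-0.    -0.945 -0.326  0.084]
 [ 1.    -0.    -0.     0.   ]
 [ 0.    -0.326  0.945 -0.124]
 [ 0.     0.     0.     1.   ]] [[322.7, 0.0, 256.2], [0.0, 322.7, 187.2], [0.0, 0.0, 1.0]] [ 0.53860495 -0.19228129  0.29992135]
```

View pics/w1.png

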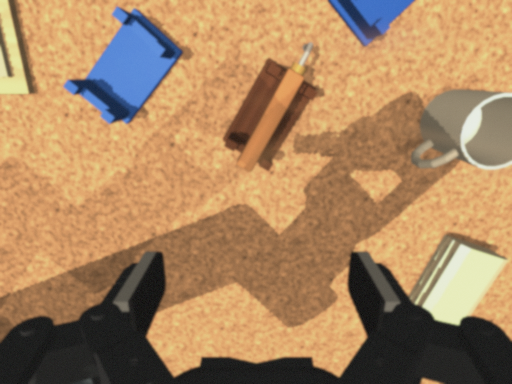

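The wrist view shows the stylus handle from (248,165) to (297,72), with the rod and tip at about (308,47), lying in the dark cradle.

```bash
cat > meas_tool.py <<'E'
from h import *
def tool(v,P,roi=(200,330,30,185)):
    C=cloud(v,P);m=np.zeros(C.shape[:2],bool);a,b,c,d=roi
    m[c:d,a:b]=True;m&=(C[...,2]>0.0605)&(C[...,2]<0.072)
    n,l,st,_=cv2.connectedComponentsWithStats(m.astype(np.uint8));k=1+st[1:,4].argmax();m=l==k
    vv,uu=np.nonzero(m);p=plane(v,P,np.c_[uu,vv],0.065)[:,:2]
    r=cv2.minAreaRect((p*1000).astype(np.float32));print(len(p),np.median(C[m][:,2]),r)
    q=p-p.mean(0);e=np.linalg.svd(q,full_matrices=False)[2][0];e*=np.sign(e[0]);print("mean",p.mean(0),"yaw",np.degrees(np.arctan2(e[1],e[0])))
if __name__=="__main__":
    s,v,P=pickle.load(open("w1.pkl","rb"));tool(v,P)
    print("tip rough",plane(v,P,[(308,47)],0.01))
E
python3 meas_tool.py
```

```text
2095 0.06538887966218482 ((579.9549560546875, -196.19334411621094), (20.159156799316406, 127.26929473876953), 77.36539459228516)
mean [ 0.58151244 -0.19649302] yaw -12.603389738463486
tip rough [[ 0.66674153 -0.2184813   0.01      ]]
```

```bash
python3 -m crank '[{"dp":[0,0.95,0],"angular":[0,0,0]},{"dp":[0,0.95,0],"angular":[0,0,0]},{"dp":[0,0.95,0],"angular":[0,0,0]},{"dp":[0,0.95,0],"angular":[0,0,0]},{"dp":[0,0.95,0],"angular":[0,0,0]},{"dp":[0,0.95,0],"angular":[0,0,0]},{"dp":[0,0.95,0],"angular":[0,0,0]},{"dp":[0,0.95,0],"angular":[0,0,0]},{"dp":[0,0.95,0],"angular":[0,0,0]},{"dp":[0,0.95,0],"angular":[0,0,0]},{"dp":[0,0.95,0],"angular":[0,0,0]},{"dp":[0,0.95,0],"angular":[0,0,0]},{"dp":[0,0.95,0],"angular":[0,0,0]},{"dp":[-0.3,0.95,0],"angular":[0,0,0]},{"dp":[-0.5,0.5,0],"angular":[0,0,0]},{"dp":[0,0,0],"angular":[0,0,0]},{"dp":[0,0,0],"angular":[0,0,0]}]'
python3 - <<'E'
from h import *
s,v,P=snap("wrist");pickle.dump((s,v,P),open("w2.pkl","wb"));cv2.imwrite("pics/w2.png",v["image"])
E
```

```text
t: 3.45
tcp_pos: [0.5147, 0.2197, 0.3003]
tool_rot: [0.99, 0.139, -0.0, 0.0]
force: [-1.0, 0.2, 0.2]
finger_gap: 0.995
gripper_force: 0.0
```

View pics/w2.png

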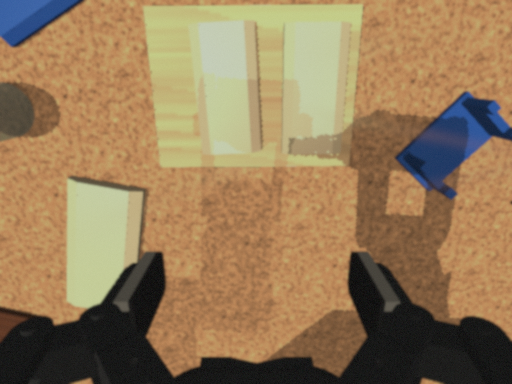

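The board is at (145..362, 5..167). The loose tile is the left one at (200..260, 22..153) and the fixed one is at (283..350, 22..155).

```bash
cat > meas.py <<'E'
from h import *
def board(v,P,roi=(130,375,0,180),dbg=False):
    C=cloud(v,P);m0=np.zeros(C.shape[:2],bool);a,b,c,d=roi;m0[c:d,a:b]=True
    for nm,lo,hi,z in(("board",.006,.06,.012),("tiles",.0225,.03,.026),("tilesfull",.0165,.03,.02)):
        m=(m0&(C[...,2]>lo)&(C[...,2]<hi)).astype(np.uint8)
        m=cv2.morphologyEx(m,cv2.MORPH_OPEN,np.ones((3,3),np.uint8))
        n,l,st,_=cv2.connectedComponentsWithStats(m)
        for k in range(1,n):
            if st[k,4]<1000: continue
            vv,uu=np.nonzero(l==k);p=plane(v,P,np.c_[uu,vv],z)[:,:2]
            print(nm,st[k,4],np.round(cv2.minAreaRect((p*1000).astype(np.float32))[0],1),[np.round(x,1) for x in cv2.minAreaRect((p*1000).astype(np.float32))[1:]],"z",np.median(C[l==k][:,2]).round(4))
if __name__=="__main__":
    s,v,P=pickle.load(open("w2.pkl","rb"));board(v,P)
E
python3 meas.py
```

```text
board 33061 [576.5 240.5] [array([189.8, 249.7]), np.float64(16.4)] z 0.0176
tiles 7181 [568.4 271.9] [array([150.3,  66.4]), np.float64(18.8)] z 0.0263
tiles 7147 [596.8 171.1] [array([150.1,  66.2]), np.float64(16.5)] z 0.0263
tilesfull 8232 [568.1 272. ] [array([152.5,  75.1]), np.float64(19.0)] z 0.0261
tilesfull 8282 [596.5 170.9] [array([152.3,  75.3]), np.float64(16.4)] z 0.0261
```

```bash
python3 -m crank '[{"dp":[0.106,0.35,-0.7],"angular":[0,0,8.22]},{"dp":[0.106,0.35,-0.7],"angular":[0,0,8.22]},{"dp":[0.106,0.35,-0.7],"angular":[0,0,8.22]},{"dp":[0.106,0.35,-0.7],"angular":[0,0,8.22]},{"dp":[0.106,0.35,-0.7],"angular":[0,0,8.22]},{"dp":[0.106,0.35,-0.7],"angular":[0,0,8.22]},{"dp":[0.106,0.35,-0.7],"angular":[0,0,8.22]},{"dp":[0.106,0.35,-0.7],"angular":[0,0,8.22]},{"dp":[0.106,0.35,-0.7],"angular":[0,0,8.22]},{"dp":[0.106,0.35,-0.7],"angular":[0,0,8.22]},{"dp":[0.106,0.35,-0.7],"angular":[0,0,8.22]},{"dp":[0,0,-0.3],"angular":[0,0,0]},{"dp":[0,0,-0.1],"angular":[0,0,0]},{"dp":[0,0,0],"angular":[0,0,0]},{"dp":[0,0,0],"angular":[0,0,0]}]' 0.45 20
python3 - <<'E'
from h import *
from station import sense
s=sense();r=R.from_quat(s["tool_rot"]).as_matrix();print(np.degrees(np.arctan2(r[1,0],r[0,0])),r[:,2])
E
```

```text
t: 5.0
tcp_pos: [0.5504, 0.3358, 0.0584]
tool_rot: [0.599, 0.801, 0.001, 0.0]
force: [-0.4, -0.6, -0.4]
finger_gap: 0.556
gripper_force: 0.0
106.38541230714969 [ 1.37780782e-03  4.24971284e-04 -9.99998961e-01]
```

```bash
python3 -m crank '[{"dp":[0,0,-0.3],"angular":[0,0,0]},{"dp":[0,0,-0.3],"angular":[0,0,0]},{"dp":[0,0,-0.2],"angular":[0,0,0]},{"dp":[0,0,0],"angular":[0,0,0]}]'; python3 -m crank '[{"dp":[0,0,-0.05],"angular":[0,0,0]},{"dp":[0,0,-0.05],"angular":[0,0,0]}]';python3 -m crank '[{"dp":[0,0,-0.05],"angular":[0,0,0]},{"dp":[0,0,0],"angular":[0,0,0]}]'
```

```text
t: 5.4
tcp_pos: [0.5486, 0.336, 0.032]
tool_rot: [0.598, 0.801, -0.001, -0.001]
force: [0.1, -0.1, 0.9]
finger_gap: 0.549
gripper_force: 0.0
t: 5.6
tcp_pos: [0.5498, 0.3366, 0.0304]
tool_rot: [0.598, 0.801, 0.0, 0.0]
force: [0.8, 0.3, -0.8]
finger_gap: 0.548
gripper_force: 0.0
t: 5.8
tcp_pos: [0.5496, 0.3364, 0.0288]
tool_rot: [0.598, 0.801, -0.0, -0.0]
force: [-0.1, 0.0, -0.2]
finger_gap: 0.546
gripper_force: 0.0
```

```bash
for i in 1 2 3; do python3 -m crank '[{"dp":[0,0,-0.05],"angular":[0,0,0]},{"dp":[0,0,-0.03],"angular":[0,0,0]}]' | egrep 'tcp|^force'; done
```

```text
tcp_pos: [0.5498, 0.3365, 0.0282]
force: [-3.0, -2.0, 14.0]
tcp_pos: [0.5499, 0.3366, 0.0282]
force: [-6.6, -2.6, 26.3]
tcp_pos: [0.5499, 0.3366, 0.0281]
force: [-9.5, -5.7, 37.9]
```

```bash
python3 -m crank '[{"dp":[0,0,0.29],"angular":[0,0,0]},{"dp":[0,0,0],"angular":[0,0,0]},{"dp":[0.038,-0.128,0],"angular":[0,0,0]},{"dp":[0.038,-0.128,0],"angular":[0,0,0]},{"dp":[0.038,-0.128,0],"angular":[0,0,0]},{"dp":[0.038,-0.128,0],"angular":[0,0,0]},{"dp":[0.038,-0.128,0],"angular":[0,0,0]},{"dp":[0.038,-0.128,0],"angular":[0,0,0]},{"dp":[0.038,-0.128,0],"angular":[0,0,0]},{"dp":[0.038,-0.128,0],"angular":[0,0,0]},{"dp":[0.038,-0.128,0],"angular":[0,0,0]},{"dp":[0.038,-0.128,0],"angular":[0,0,0]},{"dp":[0,0,0],"angular":[0,0,0]},{"dp":[0,0,0],"angular":[0,0,0]}]'
python3 - <<'E'
from h import *
from meas import board
s,v,P=snap("scene");pickle.dump((s,v,P),open("s1.pkl","wb"));cv2.imwrite("pics/s1.png",v["image"][150:300,200:400].repeat(4,0).repeat(4,1))
board(v,P,(235,345,190,280))
E
```

```text
t: 7.8
tcp_pos: [0.5614, 0.2976, 0.0307]
tool_rot: [0.598, 0.801, 0.0, 0.0]
force: [0.4, 0.0, -0.3]
finger_gap: 0.55
gripper_force: 0.0
board 2410 [577.7 241.7] [array([192.2, 249.4]), np.float64(16.4)] z 0.0192
```

View pics/s1.png

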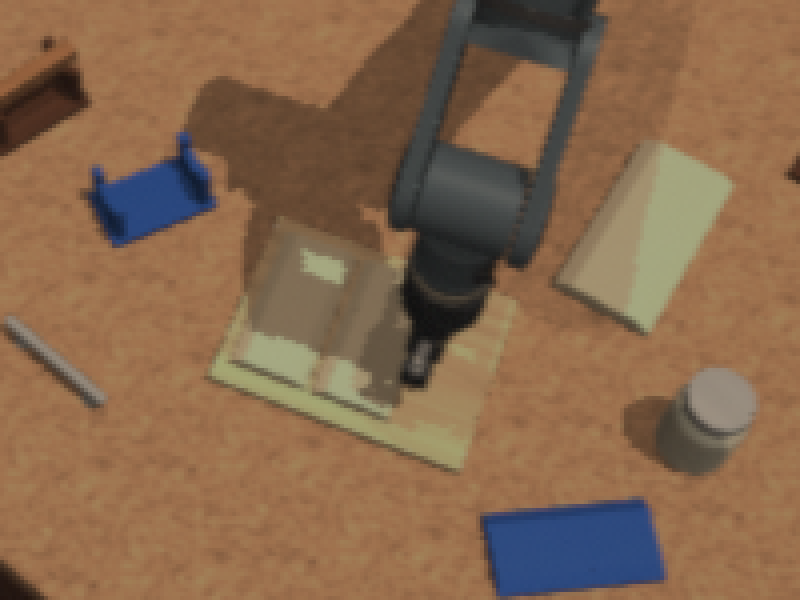

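The crop shows both fingers against the loose tile's outer edge, around (420,375). A narrow, even gap to the fixed tile remains along about (320,380)-(350,290).

```bash
python3 -m crank '[{"dp":[-0.1,0.32,0],"angular":[0,0,0]},{"dp":[0,0,0.95],"angular":[0,0,0]},{"dp":[0.1,-0.3,0.95],"angular":[0,0,0]},{"dp":[0.1,-0.3,0.95],"angular":[0,0,0]},{"dp":[0.1,-0.3,0.95],"angular":[0,0,0]},{"dp":[0,-0.3,0.95],"angular":[0,0,0]},{"dp":[0,-0.3,0.95],"angular":[0,0,0]},{"dp":[0,-0.3,0.95],"angular":[0,0,0]},{"dp":[0,0,0],"angular":[0,0,0]},{"dp":[0,0,0],"angular":[0,0,0]},{"dp":[0,0,0],"angular":[0,0,0]}]'
cat > tl.py <<'E'
from h import *
from meas import board
import sys
s,v,P=snap("wrist");cv2.imwrite(sys.argv[1],v["image"])
board(v,P,(0,512,0,250))
E
python3 tl.py pics/w3.png
```

```text
t: 8.95
tcp_pos: [0.5659, 0.254, 0.2287]
tool_rot: [0.598, 0.801, -0.001, -0.001]
force: [-0.4, -0.7, -0.5]
finger_gap: 0.551
gripper_force: 0.0
board 35001 [572.9 254.5] [array([189.7, 221. ]), np.float64(16.4)] z 0.0136
tiles 8490 [574.1 250.5] [array([150.2,  66.2]), np.float64(16.5)] z 0.0263
tiles 4967 [594.8 180.3] [array([150.2,  49.7]), np.float64(16.6)] z 0.0263
tilesfull 9837 [574.3 250.3] [array([153. ,  74.9]), np.float64(16.5)] z 0.0262
tilesfull 5832 [594.9 180.4] [array([152.9,  56.7]), np.float64(16.6)] z 0.0262
```

```bash
python3 -m crank '[{"dp":[-0.047,0.3,-0.9],"angular":[0,0,0]},{"dp":[-0.047,0.3,-0.9],"angular":[0,0,0]},{"dp":[-0.047,0.3,-0.9],"angular":[0,0,0]},{"dp":[-0.047,0.3,-0.9],"angular":[0,0,0]},{"dp":[-0.047,0.3,-0.9],"angular":[0,0,0]},{"dp":[-0.047,0.3,-0.9],"angular":[0,0,0]},{"dp":[0,0,-0.7],"angular":[0,0,0]},{"dp":[0,0,-0.4],"angular":[0,0,0]},{"dp":[0,0,0],"angular":[0,0,0]},{"dp":[0,0,0],"angular":[0,0,0]}]'
```

```text
t: 10.0
tcp_pos: [0.5586, 0.3076, 0.0348]
tool_rot: [0.598, 0.801, -0.0, -0.0]
force: [-1.0, 0.7, -0.8]
finger_gap: 0.549
gripper_force: 0.0
```

```bash
python3 -m crank '[{"dp":[0,0,-0.13],"angular":[0,0,0]},{"dp":[0,0,0],"angular":[0,0,0]},{"dp":[0.034,-0.115,0],"angular":[0,0,0]},{"dp":[0.034,-0.115,0],"angular":[0,0,0]},{"dp":[0.034,-0.115,0],"angular":[0,0,0]},{"dp":[0.02,-0.07,0],"angular":[0,0,0]},{"dp":[0.02,-0.07,0],"angular":[0,0,0]},{"dp":[0.02,-0.07,0],"angular":[0,0,0]},{"dp":[0.02,-0.07,0],"angular":[0,0,0]},{"dp":[0.015,-0.047,0],"angular":[0,0,0]},{"dp":[0,0,0],"angular":[0,0,0]},{"dp":[0,0,0],"angular":[0,0,0]}]'
```

```text
t: 11.2
tcp_pos: [0.564, 0.2899, 0.0314]
tool_rot: [0.599, 0.801, 0.002, -0.001]
force: [-3.9, 10.8, 3.6]
finger_gap: 0.551
gripper_force: 5.5
```

```bash
python3 -m crank '[{"dp":[0.02,-0.065,0],"angular":[0,0,0]},{"dp":[0,0,0],"angular":[0,0,0]},{"dp":[-0.04,0.13,0],"angular":[0,0,0]},{"dp":[-0.1,0.33,0],"angular":[0,0,0]},{"dp":[0,0,0.95],"angular":[0,0,0]},{"dp":[0.1,-0.35,0.95],"angular":[0,0,0]},{"dp":[0.1,-0.5,0.95],"angular":[0,0,0]},{"dp":[0.1,-0.5,0.95],"angular":[0,0,0]},{"dp":[0,-0.5,0.95],"angular":[0,0,0]},{"dp":[0,-0.5,0.95],"angular":[0,0,0]},{"dp":[0,-0.5,0.95],"angular":[0,0,0]},{"dp":[0,0,0],"angular":[0,0,0]},{"dp":[0,0,0],"angular":[0,0,0]},{"dp":[0,0,0],"angular":[0,0,0]}]'
sed -i 's/^board/pickle.dump((s,v,P),open("wl.pkl","wb"))\nboard/' tl.py
python3 tl.py pics/w4.png
```

```text
t: 12.6
tcp_pos: [0.5689, 0.2137, 0.2291]
tool_rot: [0.598, 0.801, -0.001, -0.001]
force: [-0.1, -0.1, -0.0]
finger_gap: 0.55
gripper_force: 0.0
board 42899 [577.  240.7] [array([189.7, 249.8]), np.float64(16.4)] z 0.0136
tiles 9284 [576.3 243.5] [array([150.4,  66.9]), np.float64(16.0)] z 0.0263
tiles 7472 [597.1 172.5] [array([150.2,  66.9]), np.float64(16.5)] z 0.0263
tilesfull 19320 [587.3 207. ] [array([153.1, 149.9]), np.float64(16.5)] z 0.0262
```

View pics/w4.png

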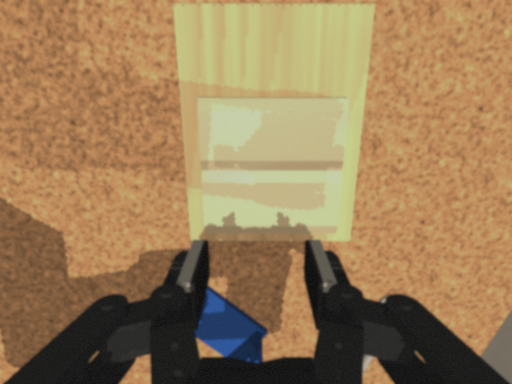

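The joint is closed: one 150 x 153 mm patch, with the seam at row 165. The ends are level at columns about 200 and 346. Now I'll move to the stylus.

```bash
python3 -m crank '[{"dp":[0,-0.98,0.05],"angular":[0,0,-8.5]},{"dp":[0,-0.98,0.05],"angular":[0,0,-8.5]},{"dp":[0,-0.98,0.05],"angular":[0,0,-8.5]},{"dp":[0,-0.98,0.05],"angular":[0,0,-8.5]},{"dp":[0,-0.98,0.05],"angular":[0,0,-8.5]},{"dp":[0,-0.98,0],"angular":[0,0,-8.5]},{"dp":[0,-0.98,0],"angular":[0,0,-8.5]},{"dp":[0,-0.98,0],"angular":[0,0,-8.5]},{"dp":[0,-0.98,0],"angular":[0,0,-8.5]},{"dp":[0,-0.98,0],"angular":[0,0,-8.5]},{"dp":[0,-0.98,0],"angular":[0,0,-8.5]},{"dp":[0,-0.98,0],"angular":[0,0,-8.5]},{"dp":[0,-0.98,0],"angular":[0,0,-8.5]},{"dp":[0,-0.98,0],"angular":[0,0,-8.5]},{"dp":[0,0,0],"angular":[0,0,0]},{"dp":[0,0,0],"angular":[0,0,0]},{"dp":[0,0,0],"angular":[0,0,0]}]' 0
python3 - <<'E'
from h import *
from meas_tool import tool
s,v,P=snap("wrist");pickle.dump((s,v,P),open("wt.pkl","wb"));cv2.imwrite("pics/w5.png",v["image"])
r=R.from_quat(s["tool_rot"]).as_matrix();print(np.degrees(np.arctan2(r[1,0],r[0,0])),r[:,2])
tool(v,P,(180,340,0,240))
E
```

```text
t: 14.35
tcp_pos: [0.5694, -0.1964, 0.237]
tool_rot: [0.994, -0.108, -0.001, -0.001]
force: [-0.4, -1.1, -0.3]
finger_gap: 0.999
gripper_force: 0.0
-12.373967199522435 [-0.0020888   0.00160637 -0.99999653]
2708 0.0653881955654515 ((580.0538330078125, -196.36790466308594), (19.891952514648438, 126.13721466064453), 77.41316986083984)
mean [ 0.58282535 -0.1969346 ] yaw -12.774713626593542
```

View pics/w5.png

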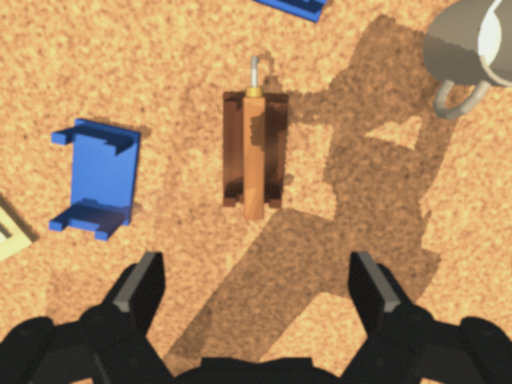

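The stylus handle spans rows 97–220 at column 254, with the ferrule and rod above it. The neighbours are clear of the fingers.

```bash
python3 -m crank '[{"dp":[0.13,0.01,-0.9],"angular":[0,0,-0.4]},{"dp":[0.13,0.01,-0.9],"angular":[0,0,0]},{"dp":[0,0,-0.9],"angular":[0,0,0]},{"dp":[0,0,-0.9],"angular":[0,0,0]},{"dp":[0,0,-0.9],"angular":[0,0,0]},{"dp":[0,0,-0.7],"angular":[0,0,0]},{"dp":[0,0,-0.5],"angular":[0,0,0]},{"dp":[0,0,-0.37],"angular":[0,0,0]},{"dp":[0,0,0],"angular":[0,0,0]},{"dp":[0,0,0],"angular":[0,0,0]}]'; python3 -m crank '[{"dp":[0,0,0],"angular":[0,0,0]},{"dp":[0,0,0],"angular":[0,0,0]},{"dp":[0,0,0],"angular":[0,0,0]},{"dp":[0,0,0],"angular":[0,0,0]},{"dp":[0,0,0],"angular":[0,0,0]},{"dp":[0,0,0],"angular":[0,0,0]},{"dp":[0,0,0],"angular":[0,0,0]},{"dp":[0,0,0],"angular":[0,0,0]}]' 1 90
```

```text
t: 15.4
tcp_pos: [0.5781, -0.1972, 0.0564]
tool_rot: [0.994, -0.112, 0.0, 0.0]
force: [-0.1, 0.6, 0.0]
finger_gap: 0.999
gripper_force: 0.0
t: 16.2
tcp_pos: [0.578, -0.1974, 0.0565]
tool_rot: [0.994, -0.112, 0.0, 0.0]
force: [-0.9, 0.6, 5.6]
finger_gap: 0.213
gripper_force: 88.6
```

```bash
python3 -m crank '[{"dp":[0,0,0.5],"angular":[0,0,0]},{"dp":[0,0,0.9],"angular":[0,0,0]},{"dp":[0,0,1],"angular":[0,0,0]},{"dp":[0,0,1],"angular":[0,0,0]},{"dp":[-0.38,0.918,0.4],"angular":[0,0,2.25]},{"dp":[-0.38,0.918,0],"angular":[0,0,2.25]},{"dp":[-0.38,0.918,0],"angular":[0,0,2.25]},{"dp":[-0.38,0.918,0],"angular":[0,0,2.25]},{"dp":[-0.38,0.918,0],"angular":[0,0,2.25]},{"dp":[-0.38,0.918,0],"angular":[0,0,2.25]},{"dp":[-0.38,0.918,0],"angular":[0,0,2.25]},{"dp":[-0.38,0.918,0],"angular":[0,0,2.25]},{"dp":[-0.38,0.918,0],"angular":[0,0,2.25]},{"dp":[-0.38,0.918,0],"angular":[0,0,2.25]},{"dp":[-0.38,0.918,0],"angular":[0,0,2.25]},{"dp":[-0.38,0.918,-0.5],"angular":[0,0,2.25]},{"dp":[-0.38,0.918,-0.5],"angular":[0,0,2.25]},{"dp":[0,0,-0.5],"angular":[0,0,0]},{"dp":[0,0,0],"angular":[0,0,0]},{"dp":[0,0,0],"angular":[0,0,0]}]'
python3 - <<'E'
from h import *
s,v,P=snap("wrist");pickle.dump((s,v,P),open("wh.pkl","wb"));cv2.imwrite("pics/w6.png",v["image"])
r=R.from_quat(s["tool_rot"]).as_matrix();print(s["tcp_pos"],np.degrees(np.arctan2(r[1,0],r[0,0])),r[:,2])
E
```

```text
t: 18.2
tcp_pos: [0.4297, 0.1608, 0.1252]
tool_rot: [0.99, 0.142, 0.0, 0.0]
force: [-0.2, 0.1, -0.3]
finger_gap: 0.22
gripper_force: 88.1
[0.42970714 0.16075778 0.12520608] 16.36020898431225 [ 9.02115155e-05 -7.40947014e-05 -9.99999993e-01]
```

View pics/w6.png

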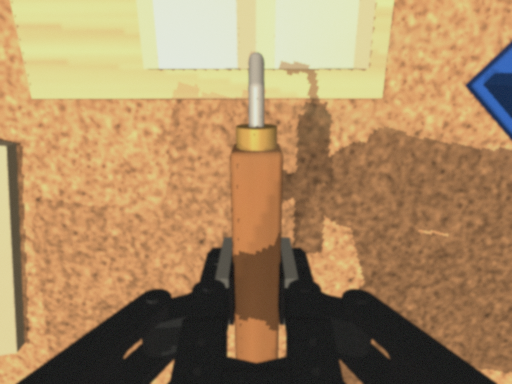

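The rod and its bend are at column 256, rows 52–125. The tiles' near end is at row 69 and the bevelled groove spans columns 238–278, so the tip is close to lined up with the groove.

```bash
python3 - <<'E'
from h import *
s,v,P=pickle.load(open("wh.pkl","rb"));C=cloud(v,P)
T=s["tcp_pos"];r=R.from_quat(s["tool_rot"]).as_matrix()
L=(C-T)@r  # tool coords
for row in (10,20,30,40):
    z=C[row,:,2];ok=np.arange(150,370);zz=z[ok]
    # groove: bevel pixels between the tops
    c=[k for k in ok if 215<k<300 and 0.0175<z[k]<0.0245]
    print(row,c[0],c[-1],L[row,c[0],1].round(4),L[row,c[-1],1].round(4),"mid",((L[row,c[0],1]+L[row,c[-1],1])/2).round(4))
# near end of tiles, rod
e=[row for row in range(40,110) if C[row,200,2]>0.02][-1];print("near end x",L[e,200,0],L[e,330,0])
m=(L[...,2]<0.06)&(L[...,2]>-0.02)&(L[...,0]>0.072);vv,uu=np.nonzero(m&(np.arange(512)[None]>230)&(np.arange(512)[None]<280));q=L[m&(np.arange(512)[None]>230)&(np.arange(512)[None]<280)]
print("rod",q[:,0].max(),np.median(q[:,1]),np.percentile(q[:,2],[5,50,95]))
for x in(.074,.08,.086): k=abs(q[:,0]-x)<.003;print(x,np.median(q[k],0).round(4))
E
```

```text
10 238 271 -0.0113 0.0092 mid -0.001
20 242 269 -0.0089 0.008 mid -0.0004
30 244 268 -0.0077 0.0074 mid -0.0001
40 243 270 -0.0084 0.0088 mid 0.0002
near end x 0.08871731557002138 0.08871617947577472
rod 0.09233456033130129 -4.8913413253636813e-05 [-0.00239567  0.00032706  0.0091032 ]
0.074 [ 0.0746  0.0003 -0.0014]
0.08 [ 0.0801 -0.     -0.0009]
0.086 [ 0.086  -0.      0.0039]
```

```bash
python3 -m crank '[{"dp":[0,0,-0.6],"angular":[0,0,0]},{"dp":[0,0,-0.6],"angular":[0,0,0]},{"dp":[0,0,-0.35],"angular":[0,0,0]},{"dp":[0,0,-0.1],"angular":[0,0,0]},{"dp":[0,0,0],"angular":[0,0,0]},{"dp":[0,0,0],"angular":[0,0,0]}]'|egrep "tcp|^force";  for i in 1 2; do python3 -m crank '[{"dp":[0,0,-0.03],"angular":[0,0,0]},{"dp":[0,0,0],"angular":[0,0,0]}]' | egrep 'tcp|^force'; done
```

```text
tcp_pos: [0.43, 0.1607, 0.0759]
force: [0.3, -0.4, -0.5]
tcp_pos: [0.4297, 0.1609, 0.0749]
force: [-0.2, -0.6, -0.6]
tcp_pos: [0.4295, 0.1609, 0.0737]
force: [-0.1, 0.0, -0.1]
```

```bash
for i in 1 2 3 4 5; do python3 -m crank '[{"dp":[0,0,-0.03],"angular":[0,0,0]},{"dp":[0,0,0],"angular":[0,0,0]}]' | egrep 'tcp|^force'; done
```

```text
tcp_pos: [0.4294, 0.1609, 0.0726]
force: [0.0, -0.4, -0.7]
tcp_pos: [0.4294, 0.1608, 0.0717]
force: [0.1, -0.2, -0.7]
tcp_pos: [0.4295, 0.1608, 0.0709]
force: [0.0, 0.0, 0.2]
tcp_pos: [0.4294, 0.1608, 0.0702]
force: [-1.7, -0.4, 2.4]
tcp_pos: [0.4293, 0.1608, 0.0695]
force: [-2.6, -0.2, 5.0]
```

```bash
python3 -m crank '[{"dp":[0.05,0.0148,0.006],"angular":[0,0,0]},{"dp":[0.094,0.0278,0],"angular":[0,0,0]},{"dp":[0.094,0.0278,0],"angular":[0,0,0]},{"dp":[0.094,0.0278,0],"angular":[0,0,0]},{"dp":[0.094,0.0278,0],"angular":[0,0,0]},{"dp":[0.094,0.0278,0],"angular":[0,0,0]}]'|egrep "tcp|^force"; python3 -m crank '[{"dp":[0.094,0.0278,0],"angular":[0,0,0]},{"dp":[0.094,0.0278,0],"angular":[0,0,0]},{"dp":[0.094,0.0278,0],"angular":[0,0,0]},{"dp":[0.094,0.0278,0],"angular":[0,0,0]},{"dp":[0.094,0.0278,0],"angular":[0,0,0]},{"dp":[0.094,0.0278,0],"angular":[0,0,0]}]'|egrep "tcp|^force"
```

```text
tcp_pos: [0.4438, 0.1652, 0.0697]
force: [-3.5, -1.2, 7.7]
tcp_pos: [0.4608, 0.1702, 0.0697]
force: [-3.6, -2.4, 7.2]
```

```bash
python3 -m crank '[{"dp":[0.094,0.0276,0.006],"angular":[0,0,0]},{"dp":[0.094,0.0276,0.006],"angular":[0,0,0]},{"dp":[0.094,0.0276,0.003],"angular":[0,0,0]},{"dp":[0.094,0.0276,0],"angular":[0,0,0]},{"dp":[0.094,0.0276,0],"angular":[0,0,0]},{"dp":[0.094,0.0276,0],"angular":[0,0,0]}]'|egrep "tcp|^force"; python3 -m crank '[{"dp":[0.094,0.0276,0],"angular":[0,0,0]},{"dp":[0.094,0.0276,0],"angular":[0,0,0]},{"dp":[0.094,0.0276,0],"angular":[0,0,0]},{"dp":[0.094,0.0276,0],"angular":[0,0,0]},{"dp":[0.094,0.0276,0],"angular":[0,0,0]},{"dp":[0.094,0.0276,0],"angular":[0,0,0]}]'|egrep "tcp|^force"
```

```text
tcp_pos: [0.4788, 0.1755, 0.0698]
force: [-3.5, -1.0, 4.6]
tcp_pos: [0.4959, 0.1805, 0.0698]
force: [-3.1, -0.1, 5.0]
```

```bash
python3 -m crank '[{"dp":[0.094,0.0278,0],"angular":[0,0,0]},{"dp":[0.094,0.0278,0],"angular":[0,0,0]},{"dp":[0.094,0.0278,0],"angular":[0,0,0]},{"dp":[0.094,0.0278,0],"angular":[0,0,0]},{"dp":[0.094,0.0278,0],"angular":[0,0,0]},{"dp":[0.094,0.0278,0],"angular":[0,0,0]},{"dp":[0.094,0.0278,0],"angular":[0,0,0]},{"dp":[0.094,0.0278,0],"angular":[0,0,0]}]'|egrep "tcp|^force"; python3 -m crank '[{"dp":[0.094,0.0278,0],"angular":[0,0,0]},{"dp":[0.094,0.0278,0],"angular":[0,0,0]},{"dp":[0.094,0.0278,0],"angular":[0,0,0]},{"dp":[0.094,0.0278,0],"angular":[0,0,0]},{"dp":[0.094,0.0278,0],"angular":[0,0,0]},{"dp":[0.094,0.0278,0],"angular":[0,0,0]},{"dp":[0.094,0.0278,0],"angular":[0,0,0]},{"dp":[0.094,0.0278,0],"angular":[0,0,0]}]'|egrep "tcp|^force"
```

```text
tcp_pos: [0.5185, 0.1871, 0.0698]
force: [-3.2, -1.0, 5.1]
tcp_pos: [0.5411, 0.1938, 0.0698]
force: [-3.4, -0.2, 5.9]
```

```bash
python3 -m crank '[{"dp":[0.094,0.0278,0],"angular":[0,0,0]},{"dp":[0.094,0.0278,0],"angular":[0,0,0]},{"dp":[0.094,0.0278,0],"angular":[0,0,0]},{"dp":[0.094,0.0278,0],"angular":[0,0,0]},{"dp":[0.094,0.0278,0],"angular":[0,0,0]},{"dp":[0.094,0.0278,0],"angular":[0,0,0]},{"dp":[0.094,0.0278,0],"angular":[0,0,0]},{"dp":[0.094,0.0278,0],"angular":[0,0,0]},{"dp":[0.094,0.0278,0],"angular":[0,0,0]},{"dp":[0.03,0.009,0],"angular":[0,0,0]},{"dp":[0,0,0],"angular":[0,0,0]}]'
python3 - <<'E'
from h import *
s,v,P=snap("wrist");C=cloud(v,P);T=s["tcp_pos"];r=R.from_quat(s["tool_rot"]).as_matrix();L=(C-T)@r
for c in (170,340):
    k=[i for i in range(0,150) if C[i,c,2]>.022][0];print("far end tool x",L[k,c,0])
E
```

```text
t: 25.35
tcp_pos: [0.5682, 0.2018, 0.0698]
tool_rot: [0.99, 0.142, 0.001, -0.0]
force: [-1.1, 0.0, 3.1]
finger_gap: 0.219
gripper_force: 88.8
far end tool x 0.08396555063038051
far end tool x 0.08396555063038051
```

```bash
python3 -m crank '[{"dp":[0.08,0.0237,0],"angular":[0,0,0]},{"dp":[0.04,0.012,0],"angular":[0,0,0]},{"dp":[0,0,0],"angular":[0,0,0]}]'|egrep "tcp|^force"; python3 -m crank '[{"dp":[0,0,0.2],"angular":[0,0,0]},{"dp":[0,0,0.8],"angular":[0,0,0]},{"dp":[0,0,1],"angular":[0,0,0]},{"dp":[0,0,1],"angular":[0,0,0]},{"dp":[0,0,0.8],"angular":[0,0,0]},{"dp":[0,0,0],"angular":[0,0,0]},{"dp":[0,0,0],"angular":[0,0,0]}]'
python3 - <<'E'
from h import *
s,v,P=snap("wrist");pickle.dump((s,v,P),open("wx.pkl","wb"));C=cloud(v,P);T=s["tcp_pos"];r=R.from_quat(s["tool_rot"]).as_matrix();L=(C-T)@r
print(T,np.degrees(np.arctan2(r[1,0],r[0,0])))
for c in (190,320):
    z=C[:150,c,2];i=np.nonzero((z[:-1]<.02)&(z[1:]>.022))[0];print("far end tool x",i,L[i+1,c,0])
m=(np.abs(L[...,1])<.004)&(L[...,0]>.065)&(L[...,2]<.06)&(L[...,2]>-.02);q=L[m];print("rod",q[:,0].max())
for x in(.07,.074,.08,.086): k=abs(q[:,0]-x)<.003;print(x,np.median(q[k],0).round(4))
from meas import board
board(v,P,(120,420,0,200))
E
```

```text
tcp_pos: [0.5714, 0.2027, 0.0699]
force: [-1.2, 0.4, 2.6]
t: 26.4
tcp_pos: [0.5704, 0.2024, 0.1835]
tool_rot: [0.99, 0.142, -0.0, 0.0]
force: [-1.0, 1.0, -1.7]
finger_gap: 0.215
gripper_force: 88.1
[0.57039818 0.20241881 0.18347082] 16.353391152929106
far end tool x [10 65] [0.08396437 0.09154343]
far end tool x [65] [0.09148947]
rod 0.0922849808397228
0.07 [ 0.07    0.0001 -0.0012]
0.074 [ 0.0741  0.0001 -0.0012]
0.08 [ 0.0801  0.0003 -0.0008]
0.086 [ 0.086  -0.      0.0042]
board 32580 [603.1 234.9] [array([142. , 223.8]), np.float64(16.3)] z 0.0235
tiles 8267 [591.4 248.7] [array([116.5,  63.5]), np.float64(16.3)] z 0.0264
tiles 8273 [613.1 174.8] [array([117.1,  63.2]), np.float64(16.9)] z 0.0264
tilesfull 8938 [589.6 250.8] [array([119. ,  68.3]), np.float64(16.3)] z 0.0263
tilesfull 8930 [612.7 172.3] [array([119.1,  68.6]), np.float64(16.4)] z 0.0263
```

```bash
python3 -m crank '[{"dp":[0.018,-0.952,0],"angular":[0,0,-2.086]},{"dp":[0.018,-0.952,0],"angular":[0,0,-2.086]},{"dp":[0.018,-0.952,0],"angular":[0,0,-2.086]},{"dp":[0.018,-0.952,0],"angular":[0,0,-2.086]},{"dp":[0.018,-0.952,0],"angular":[0,0,-2.086]},{"dp":[0.018,-0.952,0],"angular":[0,0,-2.086]},{"dp":[0.018,-0.952,0],"angular":[0,0,-2.086]},{"dp":[0.018,-0.952,0],"angular":[0,0,-2.086]},{"dp":[0.018,-0.952,0],"angular":[0,0,-2.086]},{"dp":[0.018,-0.952,0],"angular":[0,0,-2.086]},{"dp":[0.018,-0.952,0],"angular":[0,0,-2.086]},{"dp":[0.018,-0.952,0],"angular":[0,0,-2.086]},{"dp":[0.018,-0.952,0],"angular":[0,0,-2.086]},{"dp":[0.018,-0.952,0],"angular":[0,0,-2.086]},{"dp":[0,0,-0.5],"angular":[0,0,0]},{"dp":[0,0,-0.7],"angular":[0,0,0]},{"dp":[0,0,0],"angular":[0,0,0]},{"dp":[0,0,0],"angular":[0,0,0]},{"dp":[0,0,0],"angular":[0,0,0]}]'
```

```text
t: 28.35
tcp_pos: [0.5786, -0.1971, 0.1478]
tool_rot: [0.994, -0.112, 0.0, -0.0]
force: [0.3, -0.8, -0.7]
finger_gap: 0.214
gripper_force: 88.2
```

```bash
python3 -m crank '[{"dp":[-0.01,0,-0.6],"angular":[0,0,0]},{"dp":[0,0,-0.7],"angular":[0,0,0]},{"dp":[0,0,-0.7],"angular":[0,0,0]},{"dp":[0,0,-0.5],"angular":[0,0,0]},{"dp":[0,0,-0.3],"angular":[0,0,0]},{"dp":[0,0,-0.14],"angular":[0,0,0]},{"dp":[0,0,0],"angular":[0,0,0]},{"dp":[0,0,0],"angular":[0,0,0]}]'; python3 -m crank '[{"dp":[0,0,-0.03],"angular":[0,0,0]},{"dp":[0,0,-0.02],"angular":[0,0,0]},{"dp":[0,0,0],"angular":[0,0,0]}]'
```

```text
t: 29.15
tcp_pos: [0.5787, -0.1976, 0.0603]
tool_rot: [0.994, -0.112, 0.001, 0.0]
force: [-0.3, -0.5, -0.8]
finger_gap: 0.214
gripper_force: 88.2
t: 29.45
tcp_pos: [0.5782, -0.1973, 0.0584]
tool_rot: [0.994, -0.112, 0.0, 0.0]
force: [0.5, -0.4, -1.5]
finger_gap: 0.217
gripper_force: 88.2
```

```bash
python3 -m crank '[{"dp":[0,0,-0.03],"angular":[0,0,0]},{"dp":[0,0,-0.03],"angular":[0,0,0]},{"dp":[0,0,0],"angular":[0,0,0]},{"dp":[0,0,0],"angular":[0,0,0]}]'
```

```text
t: 29.85
tcp_pos: [0.5781, -0.1973, 0.0566]
tool_rot: [0.994, -0.112, 0.0, 0.0]
force: [-1.4, 0.7, 2.8]
finger_gap: 0.219
gripper_force: 88.7
```

Seated (contact at the height where it was grasped). Next I'll release slowly and retreat upward.

```bash
python3 -m crank '[{"dp":[0,0,0],"angular":[0,0,0]},{"dp":[0,0,0],"angular":[0,0,0]},{"dp":[0,0,0],"angular":[0,0,0]}]' 0.6 20 | egrep "gap|^force"; python3 -m crank '[{"dp":[0,0,0],"angular":[0,0,0]},{"dp":[0,0,0],"angular":[0,0,0]},{"dp":[0,0,0],"angular":[0,0,0]},{"dp":[0,0,0],"angular":[0,0,0]},{"dp":[0,0,0.4],"angular":[0,0,0]},{"dp":[0,0,0.8],"angular":[0,0,0]},{"dp":[0,0,1],"angular":[0,0,0]},{"dp":[0,0,1],"angular":[0,0,0]},{"dp":[0,0,1],"angular":[0,0,0]},{"dp":[0,0,1],"angular":[0,0,0]},{"dp":[0,0,1],"angular":[0,0,0]},{"dp":[-0.3,0,0.5],"angular":[0,0,0]},{"dp":[0,0,0],"angular":[0,0,0]},{"dp":[0,0,0],"angular":[0,0,0]},{"dp":[0,0,0],"angular":[0,0,0]}]' 0
python3 - <<'E'
from h import *
from meas_tool import tool
from meas import board
s,v,P=snap("wrist");tool(v,P,(180,340,0,240));a=v["image"]
s,v,P=snap("scene");pickle.dump((s,v,P),open("s9.pkl","wb"))
b=v["image"][80:300,140:400];board(v,P,(235,345,190,280))
b=cv2.resize(b,None,fx=384/220,fy=384/220);cv2.imwrite("pics/end.png",cv2.resize(np.hstack([a,b]),None,fx=.82,fy=.82))
E
```

```text
force: [0.2, 0.2, -0.4]
finger_gap: 0.395
t: 31.65
tcp_pos: [0.568, -0.1968, 0.2555]
tool_rot: [0.994, -0.112, -0.002, -0.001]
force: [0.3, -1.1, 0.1]
finger_gap: 1.002
gripper_force: 0.0
2442 0.06538135626121244 ((580.175048828125, -198.1107635498047), (19.836164474487305, 126.29521942138672), 76.72785949707031)
mean [ 0.58271177 -0.19870451] yaw -12.891882306510974
board 2832 [578.  241.8] [array([192.9, 249.4]), np.float64(16.4)] z 0.0167
tilesfull 1263 [584.9 208.1] [array([154. , 150.7]), np.float64(16.3)] z 0.0244
```

View pics/end.png

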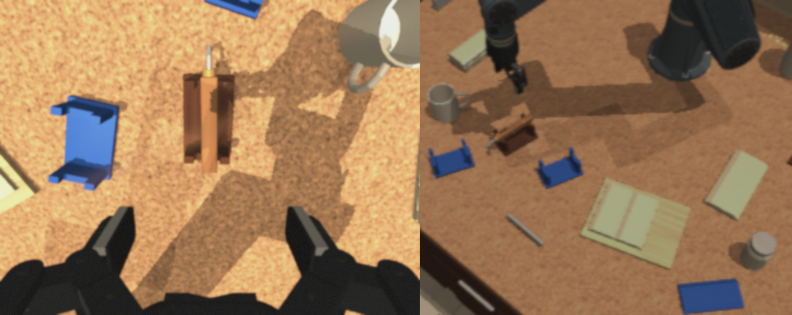

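The stylus lies level in its cradle (handle at (209,120)), the joint is closed at (625,215), and nothing else looks moved.

```bash
python3 -c "
from station import order
print(order.sign_off())"
```

```text
the job is handed in; nothing more can be done
None
```

The job is handed in at about 32 s on the robot clock: the tile is flush with its ends level, the joint was traced end to end in one unbroken pass (about 5.5 s at 3–8 N), the stylus is back in its cradle within 2 mm of where it started, and nothing else appears to have moved.

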